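# Slide the press plate onto the memo holder's pin

## Robot

A 7-joint arm with a two-finger parallel gripper is mounted at the origin on a cart in front of the work surface, level with it; the furniture and walls round the work are solid. World frame = base frame: x ahead of the robot, y to its left, z up, the work surface at z = 0. Lengths are in m, angles in degrees, forces in N, time in s.
With the tool pointing down it reaches from about 0.425 to 0.925 m from the base axis. Payload 6.8 kg.
Tool frame: the origin (TCP) lies between the finger pads; the fingertips stand 8 mm ahead of it and the grasp point (between the pads) lies 11 mm behind it (r.tips_ahead is the distance from the TCP to the fingertips, in m); z points along the fingers, y is the direction in which the jaws open and shut (so a half turn about z gives the same grasp; the last joint's range is limited). The gripper opens to 88 mm and grips with 3 to 60 N. Pads are 20 mm wide; open, the fingers measure 115 mm over their backs; the gripper's body (75 mm by 178 mm) begins 61 mm behind the grasp point.
Start: joints at [-77.985, 27.33, 1.283, 89.118, -0.659, 63.558, -4.761], TCP at [0.211, 0.641, 0.231] pointing down, gripper open.
Joint ranges: [-169.35, 169.35], [-19.33, 120.38], [-80.79, 83.38], [13.8, 139.57], [-78.32, 258.32], [9.67, 109.79], [-169.56, 169.56]. Speed limits (degrees/s): [136.94, 136.94, 180, 180, 180, 180, 180].

## Interface

Orientations are given as a 3x3 rotation matrix whose columns are the frame's x, y, z axes.
In Python, from plant import r, eyes, order gives the robot as it stands. The module is installed in compiled form; this text tells all that it offers.
- The arm moves only by the tool jog_arm, never from a script. Its argument "deltas" is a list of rows, each an object of numbers: "ax", "ay", "az": the turn, a rotation vector about the tool's x, y, z in rad; "dx", "dy", "dz": the shift along the tool's x, y, z in m; "hand": the finger opening in m, from 0 to 0.0878. In form: [{"ax": .., "ay": .., "az": .., "dx": .., "dy": .., "dz": .., "hand": ..}, ...]. A call has 1 to 10 rows; each row shifts and turns the commanded pose from where the row before left it, along the tool's axes as they then stand; what a row does not reach is not made up. A row lasts 1/8 s, in which the tool goes at most 62.5 mm and 10.7 degrees, less where a joint would pass 70% of its speed; a pose out of reach is approached as far as the arm can. A call with a gripper value outside its range is refused whole. The fingers move at their own pace and stop on an object; "force" is the grip in N (left out, the last holds). Time passes only in rows, so rows that do not move let the fingers close. It gives the time, the measured TCP pose, the force and the opening at its end, in the units of the state.
- r.observe(): the state, without advancing time (a new reading comes with each control period).
- eyes.grab_frame(name): name is "scene" or "top"; returns a dict with "color" (400x640x3 uint8, red, green, blue), "z_map" (400x640 float32, m along the optical axis (not along the pixel's ray), 0 where there is no reading), "mtx" (3x3 intrinsics, pixels), "origin" and "orientation" of the camera in the world. Camera axes: x right, y down, z forward; pixel columns grow to the right and rows downward; lengths in m; the calibration is good to about 2 mm. A picture is of the moment at which its call begins.
- order.hand_in(): hands the job in, once; it reports no verdict.
Trained networks look in a picture, given as the dict that the camera call returned (one of the last four; its "shot" number tells which), for a name from the list of things; names that differ only in an ending like _2 or _b are one class to them, and where a whole thing is asked for, a point or a joint stands for the part that bears it (a point fixed in the world has none). Each returns a list of dicts, best first, with "p" (0 to 1); they miss things now and then, are a little off and sometimes report something else, mostly with a low value. They report only what shows in the picture. A call takes as long as a camera call. They do not tell look-alikes from the thing itself.
- eyes.look_for(picture, thing): "location" ([column, row] in pixels, amid what is visible of it).
The state is a dict: "clock": time; "qpos": joint angles; "qd": joint speeds; "joint_torque": joint torques, N m; "eef_pos": TCP position; "eef_rot": TCP orientation; "wrist_force": force on the tool from outside, world axes, zero at the start; "wrist_torque": the same for the moment, N m; "gripper_width": opening from 0.0 (shut) to 1.0 (fully open).
Only numpy, scipy, OpenCV 4.12 (cv2) and the standard library are available. Lean on these libraries where they do the work, as an engineer would, in place of code of your own. Each camera call takes 0.05 s, during which the arm holds its last target.

## Task

Slide the dark press plate by its white grip along the memo holder's wooden deck, without picking it up, until its hole is over the brass pin, and let it drop so that it lies flat on the paper with the pin through its hole. Leave it lined up with the sheets, and leave the glue stick where it stands.

Things in the scene. Friction and masses are not known exactly. Their poses are not given: they have to be found in the camera images.
- plate_grip (a point): White grip bar on the loose dark steel press plate (about 0.2 kg): 14 mm wide (x), 26 mm long (y), rising 38 mm above the plate's top; pinch it across the 14 mm. The point is the bar's centre, 24 mm above the plate's underside. z up, y from the bar to the hole. The plate starts flat on the deck, y within 10 degrees of the holder's y.
- plate_hole (a point): Centre of the plate's round through hole, 40 mm across, at the middle of the plate and half-way through its thickness; 40 mm along +y from the grip bar. The plate is 90 x 120 x 5 mm (x, y, z). Same axes as the grip.
- pin_top (a point): Top of a brass pin, 12 mm thick (foot 16), on a fixed wooden memo holder (122 x 310 mm); y runs along the holder from raised deck to white paper (105 x 148 mm), z up. Heights over the desk: paper 12, pin top 22, deck 26 mm. The deck (150 mm long) ends in a step 76 mm before the pin; with the hole over the pin the plate is 16 mm clear of the step and can drop.
- glue_center (a point): Bystander: a glue stick, 27 mm across and 88 mm high, green and white with a red cap, standing upright on the desk behind the holder; this is its centre, 44 mm up.
Mind the look-alikes: they are no part of the job. There is more than one size of the part that bears plate_grip; the job needs the larger.

How it is judged:
By the outcome, as a careful person would: the job done as asked, in the order asked, and still so for the second after the job is handed in, with the robot touching nothing.
It also fails if it takes over 35 s, if anything falls off the work surface, if the arm or the gripper's body presses on something with over 40 N, if the wrist force passes 120 N, or if a joint passes its speed limit or range.

## Working session

There is one attempt and no reset: what is moved stays moved. The work goes in short steps, Python scripts to look and compute and a tool call to move; the robot and the scene stay as the last step left them, time stands still between calls to the robot, and variables do not carry over. Pictures are saved under pics/ and viewed, and the job is handed in when it is done.

Besides the shell and the picture viewer there is one more tool, called in YAML: its name, and indented under it one key for each argument. jog_arm: Moves the arm, as the interface text tells. Its arguments: {"type":"object","properties":{"deltas":{"type":"array"},"force":{"type":"number"}},"required":["deltas"]}

```bash
mkdir -p pics
cat > h.py <<'E'
import numpy as np, cv2
from plant import r, eyes, order
def w(f,c,rw,z=None):
    K=np.array(f["mtx"]);O=np.array(f["origin"]);R=np.array(f["orientation"])
    d=R@np.linalg.inv(K)@np.array([c,rw,1.0])
    if z is None:
        return O+d*f["z_map"][int(round(rw)),int(round(c))]
    return O+d*(z-O[2])/d[2]
def proj(f,p):
    K=np.array(f["mtx"]);O=np.array(f["origin"]);R=np.array(f["orientation"])
    q=K@(R.T@(np.array(p)-O)); return q[:2]/q[2]
E
python3 - <<'E'
from h import *
np.set_printoptions(precision=4,suppress=True)
s=r.observe(); print(s)
print(r.tips_ahead)
for n in("scene","top"):
    f=eyes.grab_frame(n); cv2.imwrite(f"pics/{n}0.png",f["color"][:,:,::-1]); print(n,f["origin"],f["orientation"],f["mtx"])
    for t in("plate_grip","plate_hole","pin_top","glue_center"):
        for d in eyes.look_for(f,t): 
            print(t,d["p"],d["location"],w(f,*d["location"]))
    np.save(f"{n}0.npy",f,allow_pickle=True)
print(r.observe()["clock"])
E
```

```text
{'clock': 0.0, 'qpos': array([-77.9849,  27.3743,   1.2803,  89.1766,  -0.6579,  63.5595,
        -4.7612]), 'qd': array([ 0.0049, -0.0145, -0.0299, -0.0571, -0.1725,  0.0157, -0.0007]), 'joint_torque': array([ -0.0001, -58.2854,   1.5345, -27.2614,  -0.0544,   0.0168,
         0.0002]), 'eef_pos': array([0.2108, 0.6406, 0.2297]), 'eef_rot': array([[-0.9499,  0.3125, -0.0004],
       [ 0.3125,  0.9499, -0.0018],
       [-0.0002, -0.0018, -1.    ]]), 'wrist_force': array([-0.0143,  0.317 ,  0.0568]), 'wrist_torque': array([ 0.027 , -0.0089,  0.0473]), 'gripper_width': 0.9986937161836109}
0.008
scene [ 0.0182 -0.8065  0.6789] [[ 0.8199 -0.3016  0.4866]
 [-0.5725 -0.4258  0.7007]
 [-0.0041 -0.8531 -0.5218]] [[499.1697   0.     313.5712]
 [  0.     499.1697 202.4402]
 [  0.       0.       1.    ]]
plate_grip 0.65 [295.8, 234.7] [ 0.5083 -0.0305  0.0335]
plate_grip 0.63 [354.2, 272.5] [ 0.5595 -0.177  -0.001 ]
plate_hole 0.89 [352.9, 270.5] [ 0.5612 -0.1705 -0.0006]
plate_hole 0.68 [300.4, 226.4] [0.5417 0.0015 0.0251]
pin_top 0.77 [273.2, 216.0] [0.524  0.096  0.0105]
glue_center 0.71 [309.1, 155.8] [0.7354 0.2472 0.0542]
top [0.4306 0.0433 1.0646] [[-0.0052 -0.986   0.1668]
 [-1.      0.0042 -0.0063]
 [ 0.0055 -0.1668 -0.986 ]] [[433.7048   0.     311.0407]
 [  0.     433.7048 206.2202]
 [  0.       0.       1.    ]]
plate_grip 0.81 [332.9, 233.1] [ 0.5406 -0.0157  0.0247]
plate_grip 0.7 [401.2, 225.9] [ 0.5606 -0.1868 -0.0025]
plate_hole 0.64 [330.9, 229.0] [ 0.5501 -0.0107  0.029 ]
plate_hole 0.55 [399.4, 227.3] [ 0.5571 -0.1821 -0.0021]
pin_top 0.85 [278.5, 244.7] [0.5143 0.1159 0.0127]
glue_center 0.81 [223.0, 150.1] [0.7342 0.2449 0.0723]
0.5
```

Run:
```python
import cv2
a=cv2.imread("pics/scene0.png");b=cv2.imread("pics/top0.png")
cv2.imwrite("pics/s1.png",cv2.resize(a[130:330,200:440],(720,600),interpolation=cv2.INTER_CUBIC))
cv2.imwrite("pics/t1.png",cv2.resize(b[130:310,200:440],(800,600),interpolation=cv2.INTER_CUBIC))
```

```text
(no output)
```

View pics/s1.png

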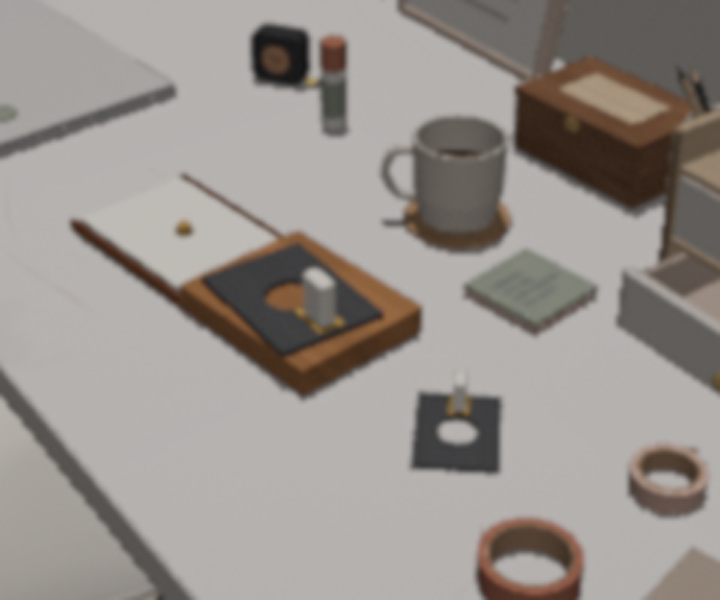

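View pics/t1.png

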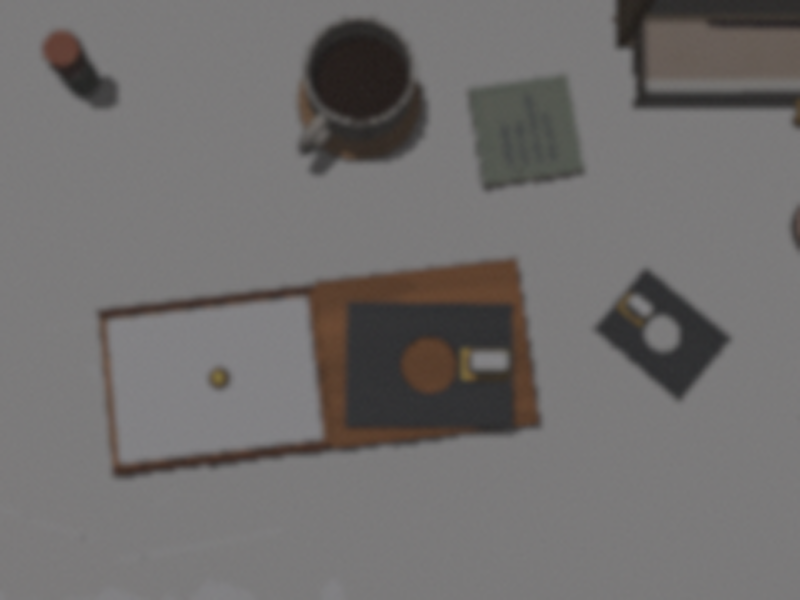

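View pics/scene0.png

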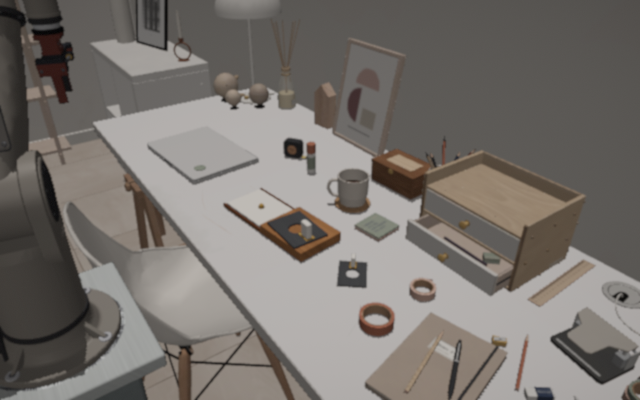

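View pics/top0.png

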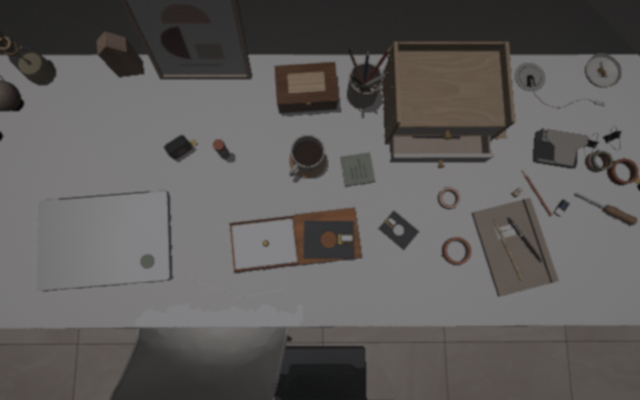

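Candidates for the plate: A on the deck (scene ≈ (300,232), top ≈ (345,238)) and B on the desk (scene (353,271), top (399,228)). A looks larger and lies on the deck, as described. I'll measure both and confirm.

```bash
cat > m.py <<'E'
from h import *
np.set_printoptions(precision=4,suppress=True)
def plane(f,z,x0,x1,y0,y1,res=0.0005):
    # rectified ortho image of plane z; rows -> x descending, cols -> y descending
    xs=np.arange(x1,x0,-res); ys=np.arange(y1,y0,-res)
    Y,X=np.meshgrid(ys,xs); P=np.stack([X,Y,np.full_like(X,z)],-1)
    K=np.array(f["mtx"]);O=np.array(f["origin"]);R=np.array(f["orientation"])
    q=(P-O)@R@K.T
    m=(q[...,:2]/q[...,2:]).astype(np.float32)
    return cv2.remap(f["color"],m[...,0],m[...,1],cv2.INTER_CUBIC)
E
python3 - <<'E'
from m import *
for n in("scene","top"):
    f=np.load(f"{n}0.npy",allow_pickle=True).item()
    for z,t in((0.031,"plate"),(0.012,"paper")):
        im=plane(f,z,0.42,0.64,-0.14,0.22)
        g=np.clip(im.astype(float)*1.6,0,255).astype(np.uint8)
        cv2.imwrite(f"pics/o_{n}_{t}.png",g[:,:,::-1])
        if t=="plate":
            gray=cv2.GaussianBlur(im,(5,5),0).max(2)
            hsv=cv2.cvtColor(im,cv2.COLOR_RGB2HSV)
            mk=((hsv[...,2]<75)&(hsv[...,1]<70)).astype(np.uint8)
            mk=cv2.morphologyEx(mk,cv2.MORPH_OPEN,np.ones((5,5)))
            k,l,st,c=cv2.connectedComponentsWithStats(mk)
            i=1+np.argmax(st[1:,4]); 
            cs,_=cv2.findContours((l==i).astype(np.uint8),cv2.RETR_CCOMP,cv2.CHAIN_APPROX_NONE)
            for cc in sorted(cs,key=cv2.contourArea)[::-1][:4]:
                (a,b),s,an=cv2.minAreaRect(cc); print(n,"xy",0.64-b*.0005,0.22-a*.0005,np.array(s)*.5,an)
    im=plane(f,0.012,0.42,0.64,-0.14,0.22); hsv=cv2.cvtColor(im,cv2.COLOR_RGB2HSV)
# depth of regions
f=np.load("top0.npy",allow_pickle=True).item()
zm=f["z_map"]
vv,uu=np.mgrid[195:280,220:430]
pts=np.array([w(f,u,v) for u,v in zip(uu.ravel(),vv.ravel())]).reshape(uu.shape+(3,))
hz=np.clip(pts[...,2]/0.08*255,0,255).astype(np.uint8)
cv2.imwrite("pics/h.png",cv2.resize(cv2.applyColorMap(hz,cv2.COLORMAP_JET),None,fx=3.5,fy=3.5,interpolation=cv2.INTER_NEAREST))
for u,v in((347,238),(350,238),(343,238),(330,239),(310,222),(315,255),(265,243),(250,230),(280,255),(399,229),(410,236)): print(u,v,w(f,u,v))
E
```

```text
scene xy 0.5244938354492188 -0.008189727783203121 [119.3043  88.6053] 1.2921669483184814
top xy 0.5242635803222656 -0.005885650634765621 [122.1552  91.8864] 1.2659989595413208
347 238 [ 0.5248 -0.0457  0.0656]
350 238 [ 0.5245 -0.0524  0.0687]
343 238 [ 0.5244 -0.0362  0.0698]
330 239 [ 0.5262 -0.0084  0.0271]
310 222 [0.5676 0.0394 0.0267]
315 255 [0.4879 0.0279 0.034 ]
265 243 [0.5175 0.1473 0.0257]
250 230 [0.5509 0.1861 0.0081]
280 255 [0.4894 0.1121 0.013 ]
399 229 [ 0.5528 -0.1809 -0.0016]
410 236 [ 0.535  -0.2066  0.0018]
```

View pics/o_top_plate.png

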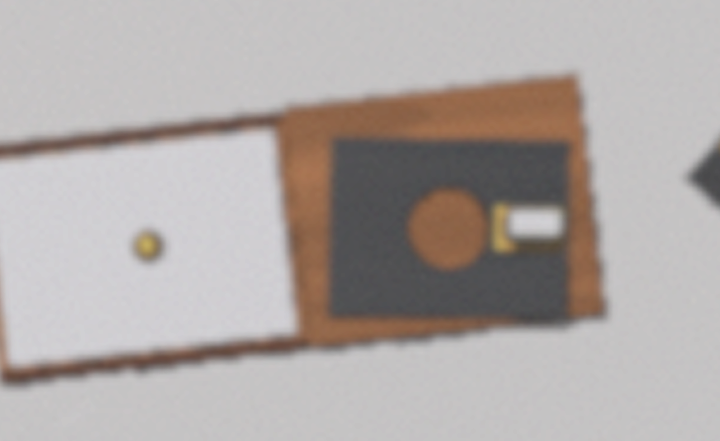

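View pics/o_scene_plate.png

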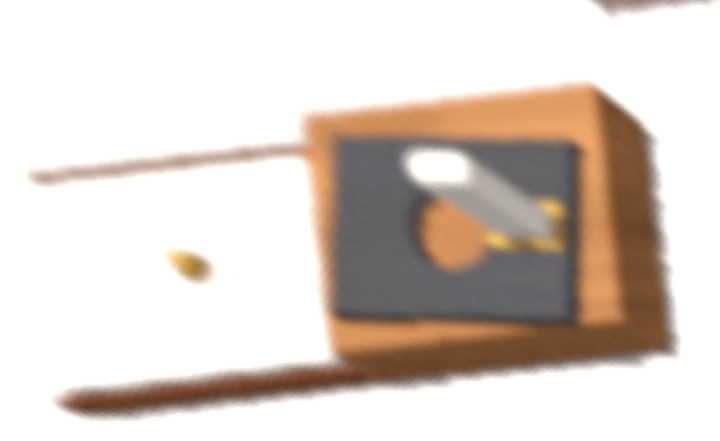

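View pics/h.png

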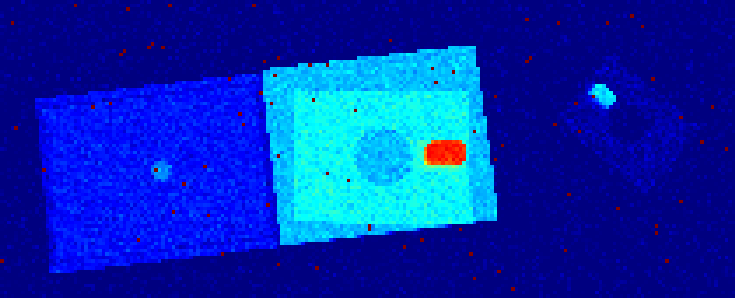

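The plates measure as follows: A is 89–92 × 119–122 mm at a height of about 31 mm, so it is the larger plate and the one meant. B is about 60 mm and lies on the desk. Next I'll get a precise holder yaw, pin position, hole and grip from both views, plus a confirming crop.

Run:
```python
from m import *
F={n:np.load(f"{n}0.npy",allow_pickle=True).item() for n in("scene","top")}
res=.0005
def rep(n,t,c,x1=.64,y1=.22):
    (a,b),s,an=cv2.minAreaRect(c); print(n,t,"xy %.4f %.4f"%(x1-b*res,y1-a*res),np.array(s)*.5,"ang %.2f"%an)
def big(mk,op=5,hole=False):
    mk=cv2.morphologyEx(mk.astype(np.uint8),cv2.MORPH_OPEN,np.ones((op,op)))
    cs,_=cv2.findContours(mk,cv2.RETR_EXTERNAL,cv2.CHAIN_APPROX_NONE); return max(cs,key=cv2.contourArea)
for n in F:
    f=F[n]
    im=plane(f,.026,.42,.64,-.14,.22); hsv=cv2.cvtColor(im,cv2.COLOR_RGB2HSV)
    br=(hsv[...,1]>70)&(hsv[...,0]<25); 
    dk=(hsv[...,2]<90)
    Y=.22-np.arange(im.shape[1])*res
    if n=="top":
        rep(n,"wood all(z26)",big(br|dk))
        d=(br|dk).copy(); 
        c=big(d); 
    im=plane(f,.012,.42,.64,-.14,.22); hsv=cv2.cvtColor(im,cv2.COLOR_RGB2HSV)
    print(n,"paper px",im[245,100],im[20,100])
    # paper = non-brown component containing seed
    wd=((hsv[...,1]>45)).astype(np.uint8)
    k,l,st,c=cv2.connectedComponentsWithStats(1-cv2.morphologyEx(wd,cv2.MORPH_CLOSE,np.ones((3,3))))
    i=l[245,100]; print("paper comp",st[i])
    if st[i][4]<90000:
        cs,_=cv2.findContours((l==i).astype(np.uint8),cv2.RETR_EXTERNAL,cv2.CHAIN_APPROX_NONE); rep(n,"paper",max(cs,key=cv2.contourArea))
    # pin
    im=plane(f,.022,.42,.64,-.14,.22); hsv=cv2.cvtColor(im,cv2.COLOR_RGB2HSV)
    m=(hsv[...,1]>80).astype(np.uint8); k,l,st,c=cv2.connectedComponentsWithStats(m)
    for j in range(1,k):
        if 150<st[j,4]<3000: print(n,"pin? %.4f %.4f"%(.64-c[j][1]*res,.22-c[j][0]*res),st[j])
    # hole at z .031 
    im=plane(f,.031,.42,.64,-.14,.22); hsv=cv2.cvtColor(im,cv2.COLOR_RGB2HSV)
    # grip top z=.069
    im=plane(f,.069,.42,.64,-.14,.22); hsv=cv2.cvtColor(im,cv2.COLOR_RGB2HSV)
    sub=(hsv[...,1]<40)&(hsv[...,2]>100); 
    cv2.imwrite(f"pics/grip_{n}.png",cv2.resize(im[150:320,400:640,::-1],None,fx=3,fy=3))
    k,l,st,c=cv2.connectedComponentsWithStats(sub.astype(np.uint8))
    for j in range(1,k):
        if 800<st[j,4]<4000: 
            cs,_=cv2.findContours((l==j).astype(np.uint8),cv2.RETR_EXTERNAL,cv2.CHAIN_APPROX_NONE); rep(n,"grip?",cs[0])
# depth-based rectangles (top)
f=F["top"]; H,W=f["z_map"].shape
uu,vv=np.meshgrid(np.arange(W),np.arange(H)); K=np.array(f["mtx"])
d=np.stack([(uu-K[0,2])/K[0,0],(vv-K[1,2])/K[1,1],np.ones_like(uu)],-1)*f["z_map"][...,None]
P=d@np.array(f["orientation"]).T+np.array(f["origin"])
roi=(P[...,0]>.42)&(P[...,0]<.62)&(P[...,1]>-.13)&(P[...,1]<.23)&(f["z_map"]>0)
for t,a,b in(("all",.006,.1),("deckup",.02,.045),("grip",.058,.08),("paper",.006,.018)):
    m=(roi&(P[...,2]>a)&(P[...,2]<b)).astype(np.uint8); m=cv2.morphologyEx(m,cv2.MORPH_OPEN,np.ones((3,3)))
    k,l,st,c=cv2.connectedComponentsWithStats(m); q=P[l==1+np.argmax(st[1:,4])]
    (x,y),s,an=cv2.minAreaRect((q[:,:2]*1000).astype(np.float32)); print(t,"mean",q.mean(0),"med z",np.median(q[:,2]),"rect",x,y,s,an)
im=F["top"]["color"][190:280,215:425,::-1]; cv2.imwrite("pics/conf.png",cv2.resize(np.clip(im*1.6,0,255).astype(np.uint8),None,fx=3.8,fy=3.8,interpolation=cv2.INTER_CUBIC))
```

```text
scene paper px [190 186 181] [181 178 176]
paper comp [     0      0    720    441 210887]
scene pin? 0.5147 0.1392 [144 239  35  25 588]
top wood all(z26) xy 0.5239 0.0747 [124.8375 305.237 ] ang 83.58
top paper px [129 129 132] [124 122 123]
paper comp [    0   120   297   248 61992]
top paper xy 0.5184 0.1509 [110.179  150.1028] ang 83.56
top pin? 0.5179 0.1473 [136 235  20  20 318]
top pin? 0.4610 0.1435 [ 93 351 113  16 557]
top pin? 0.4546 0.2013 [  1 365  85  14 456]
top grip? xy 0.5252 -0.0435 [11.5 25. ] ang 90.00
all mean [0.5251 0.0731 0.02  ] med z 0.020447486164286044 rect 526.0886840820312 75.78764343261719 (122.4039306640625, 309.4675598144531) 6.555095672607422
deckup mean [ 0.5341 -0.0021  0.028 ] med z 0.028026722455052444 rect 535.1749267578125 -3.3551864624023438 (122.4073486328125, 150.1394500732422) 6.56519079208374
grip mean [ 0.5246 -0.0454  0.0673] med z 0.06762310573602809 rect 524.9512939453125 -45.61058807373047 (23.539562225341797, 14.374353408813477) 88.99409484863281
paper mean [0.5163 0.1502 0.011 ] med z 0.011068940480199574 rect 517.3904418945312 150.501953125 (122.17598724365234, 159.0306854248047) 6.580043792724609
```

View pics/conf.png

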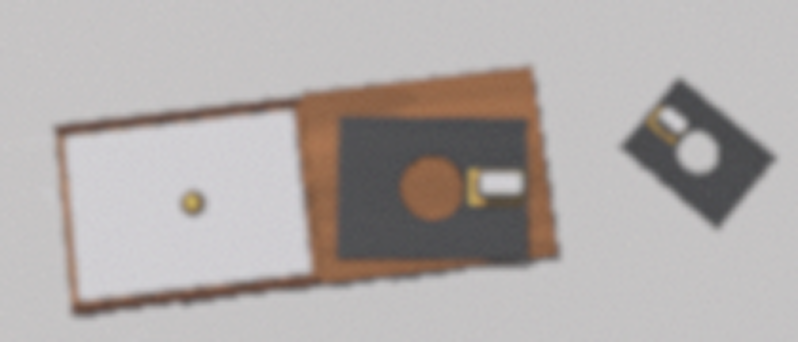

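View pics/grip_top.png

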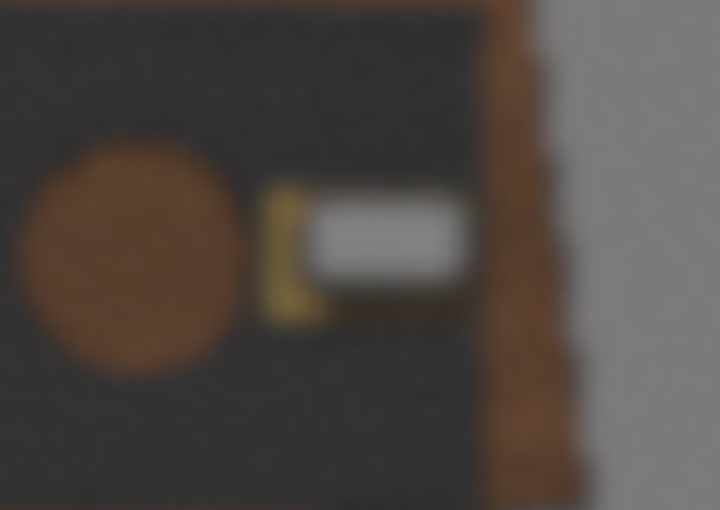

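View pics/grip_scene.png

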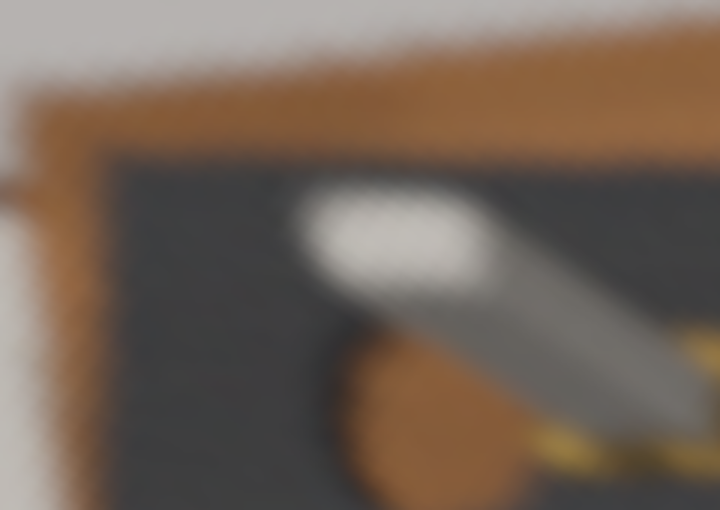

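The crop confirms A (centre ≈ (345,238) in top): bigger plate, on the deck, with a tall white bar. B (≈ (398,229)) is the small one on the desk.

Measurements:

| Item | Position | Yaw | Check |
|---|---|---|---|
| Grip | ≈ (0.5245, −0.0455), top at 0.068 | – | – |
| Plate | – | −1.3° | – |
| Holder | – | +6.5° | – |
| Pin | ≈ (0.518, 0.147) | – | Agrees with the deck-step geometry, (0.5179, 0.1466) |

Next: plan the approach.

```bash
cat > plan.py <<'E'
from h import *
from scipy.spatial.transform import Rotation as Ro
np.set_printoptions(precision=4,suppress=True)
def Rt(yaw): # tool y along heading yaw(deg), z down
    a=np.radians(yaw); y=np.array([np.cos(a),np.sin(a),0]); z=np.array([0,0,-1.]); return np.stack([np.cross(y,z),y,z],1)
def rows(p0,R0,wps):
    p,R=np.array(p0),np.array(R0)
    for q,yaw,n in wps:
        q=np.array(q);T=Rt(yaw); rv=Ro.from_matrix(R.T@T).as_rotvec()
        dp=(q-p)/n
        for i in range(n):
            a=R.T@dp
            st=np.round(np.r_[rv/n,a],4)
            print('{"ax":%g,"ay":%g,"az":%g,"dx":%g,"dy":%g,"dz":%g}'%tuple(st+0.0))
            p=p+R@st[3:]; R=R@Ro.from_rotvec(st[:3]).as_matrix()
    print("end",p,R[:,1])
E
python3 - <<'E'
from plan import *
f=np.load("top0.npy",allow_pickle=True).item()
K=np.array(f["mtx"]);uu,vv=np.meshgrid(np.arange(640),np.arange(400))
d=np.stack([(uu-K[0,2])/K[0,0],(vv-K[1,2])/K[1,1],np.ones_like(uu)],-1)*f["z_map"][...,None]
P=d@np.array(f["orientation"]).T+np.array(f["origin"])
m=P[130:175,285:330].reshape(-1,3); m=m[(m[:,2]>.03)&(m[:,2]<.3)]; print("mug",m.min(0),m.max(0))
q=P[(P[...,0]<.62)&(P[...,0]>.3)&(P[...,2]>.08)&(P[...,2]<.5)&(f["z_map"]>0)]; print(len(q),q[:5])
s=r.observe()
rows(s["eef_pos"],s["eef_rot"],[((.42,.40,.23),35,6),((.5245,-.0455,.12),-1.3,9)])
E
```

```text
mug [0.6784 0.0058 0.03  ] [0.7682 0.0867 0.0872]
0 []
{"ax":0,"ay":0,"az":0.107,"dx":-0.0457,"dy":-0.0273,"dz":0.0001}
{"ax":0,"ay":0,"az":0.107,"dx":-0.0483,"dy":-0.0223,"dz":0.0001}
{"ax":0,"ay":0,"az":0.107,"dx":-0.0504,"dy":-0.017,"dz":0.0001}
{"ax":0,"ay":0,"az":0.107,"dx":-0.0519,"dy":-0.0115,"dz":0.0001}
{"ax":0,"ay":0,"az":0.107,"dx":-0.0529,"dy":-0.0059,"dz":0.0001}
{"ax":0,"ay":0,"az":0.107,"dx":-0.0532,"dy":-0.0002,"dz":0.0001}
{"ax":0,"ay":0,"az":0.0704,"dx":-0.0472,"dy":-0.0189,"dz":0.0122}
{"ax":0,"ay":0,"az":0.0704,"dx":-0.0484,"dy":-0.0155,"dz":0.0122}
{"ax":0,"ay":0,"az":0.0704,"dx":-0.0494,"dy":-0.0121,"dz":0.0122}
{"ax":0,"ay":0,"az":0.0704,"dx":-0.0501,"dy":-0.0086,"dz":0.0122}
{"ax":0,"ay":0,"az":0.0704,"dx":-0.0506,"dy":-0.005,"dz":0.0122}
{"ax":0,"ay":0,"az":0.0704,"dx":-0.0508,"dy":-0.0014,"dz":0.0122}
{"ax":0,"ay":0,"az":0.0704,"dx":-0.0508,"dy":0.0021,"dz":0.0122}
{"ax":0,"ay":0,"az":0.0704,"dx":-0.0505,"dy":0.0057,"dz":0.0122}
{"ax":0,"ay":0,"az":0.0704,"dx":-0.05,"dy":0.0092,"dz":0.0122}
end [ 0.5244 -0.0455  0.1203] [ 0.9997 -0.0226 -0.    ]
```

jog_arm:
  deltas:
    - {"az": 0.107, "dx": -0.0457, "dy": -0.0273, "hand": 0.07}
    - {"az": 0.107, "dx": -0.0483, "dy": -0.0223}
    - {"az": 0.107, "dx": -0.0504, "dy": -0.017}
    - {"az": 0.107, "dx": -0.0519, "dy": -0.0115}
    - {"az": 0.107, "dx": -0.0529, "dy": -0.0059}
    - {"az": 0.107, "dx": -0.0532, "dy": 0}

```text
schema error: expected keys ax, ay, az, dx, dy, dz, hand
```

jog_arm:
  deltas:
    - {"ax": 0, "ay": 0, "az": 0.107, "dx": -0.0457, "dy": -0.0273, "dz": 0, "hand": 0.07}
    - {"ax": 0, "ay": 0, "az": 0.107, "dx": -0.0483, "dy": -0.0223, "dz": 0, "hand": 0.07}
    - {"ax": 0, "ay": 0, "az": 0.107, "dx": -0.0504, "dy": -0.017, "dz": 0, "hand": 0.07}
    - {"ax": 0, "ay": 0, "az": 0.107, "dx": -0.0519, "dy": -0.0115, "dz": 0, "hand": 0.07}
    - {"ax": 0, "ay": 0, "az": 0.107, "dx": -0.0529, "dy": -0.0059, "dz": 0, "hand": 0.07}
    - {"ax": 0, "ay": 0, "az": 0.107, "dx": -0.0532, "dy": 0, "dz": 0, "hand": 0.07}

```text
clock: 1.25
eef_pos: [0.4211, 0.3988, 0.231]
eef_rot: [[-0.571, 0.821, 0.0], [0.821, 0.571, 0.001], [0.0, 0.001, -1.0]]
wrist_force: [1.1, 0.3, -0.6]
gripper_width: 0.799
```

Tracking is good. Continuing to hover over the grip.

jog_arm:
  deltas:
    - {"ax": 0, "ay": 0, "az": 0.0704, "dx": -0.0472, "dy": -0.0189, "dz": 0.0122, "hand": 0.07}
    - {"ax": 0, "ay": 0, "az": 0.0704, "dx": -0.0484, "dy": -0.0155, "dz": 0.0122, "hand": 0.07}
    - {"ax": 0, "ay": 0, "az": 0.0704, "dx": -0.0494, "dy": -0.0121, "dz": 0.0122, "hand": 0.07}
    - {"ax": 0, "ay": 0, "az": 0.0704, "dx": -0.0501, "dy": -0.0086, "dz": 0.0122, "hand": 0.07}
    - {"ax": 0, "ay": 0, "az": 0.0704, "dx": -0.0506, "dy": -0.005, "dz": 0.0122, "hand": 0.07}
    - {"ax": 0, "ay": 0, "az": 0.0704, "dx": -0.0508, "dy": -0.0014, "dz": 0.0122, "hand": 0.07}
    - {"ax": 0, "ay": 0, "az": 0.0704, "dx": -0.0508, "dy": 0.0021, "dz": 0.0122, "hand": 0.07}
    - {"ax": 0, "ay": 0, "az": 0.0704, "dx": -0.0505, "dy": 0.0057, "dz": 0.0122, "hand": 0.07}
    - {"ax": 0, "ay": 0, "az": 0.0704, "dx": -0.05, "dy": 0.0092, "dz": 0.0122, "hand": 0.07}
    - {"ax": 0, "ay": 0, "az": 0, "dx": 0, "dy": 0, "dz": 0, "hand": 0.07}

```text
clock: 2.5
eef_pos: [0.5245, -0.0499, 0.1205]
eef_rot: [[0.03, 1.0, -0.0], [1.0, -0.03, -0.002], [-0.002, -0.0, -1.0]]
wrist_force: [0.4, -0.2, 0.5]
gripper_width: 0.797
```

Run:
```python
from plan import *
f=eyes.grab_frame("scene"); cv2.imwrite("pics/s2.png",cv2.resize(f["color"][130:330,200:440,::-1],(720,600),interpolation=cv2.INTER_CUBIC))
s=r.observe(); print(s["eef_pos"],s["qpos"],s["eef_rot"])
rows(s["eef_pos"],s["eef_rot"],[((.5245,-.0455,.12),-1.3,1),((.5245,-.0455,.046),-1.3,3)])
```

```text
[ 0.5245 -0.0471  0.1207] [-24.0809  23.3535  27.9955 116.5761 -15.5846  43.6489  11.8542] [[ 0.0261  0.9997 -0.0004]
 [ 0.9997 -0.0261 -0.0006]
 [-0.0006 -0.0004 -1.    ]]
{"ax":-0.0004,"ay":0.0006,"az":-0.0034,"dx":0.0016,"dy":0,"dz":0.0007}
{"ax":0,"ay":0,"az":0,"dx":0,"dy":0,"dz":0.0247}
{"ax":0,"ay":0,"az":0,"dx":0,"dy":0,"dz":0.0247}
{"ax":0,"ay":0,"az":0,"dx":0,"dy":0,"dz":0.0247}
end [ 0.5245 -0.0455  0.0459] [ 0.9997 -0.0227 -0.    ]
```

View pics/s2.png

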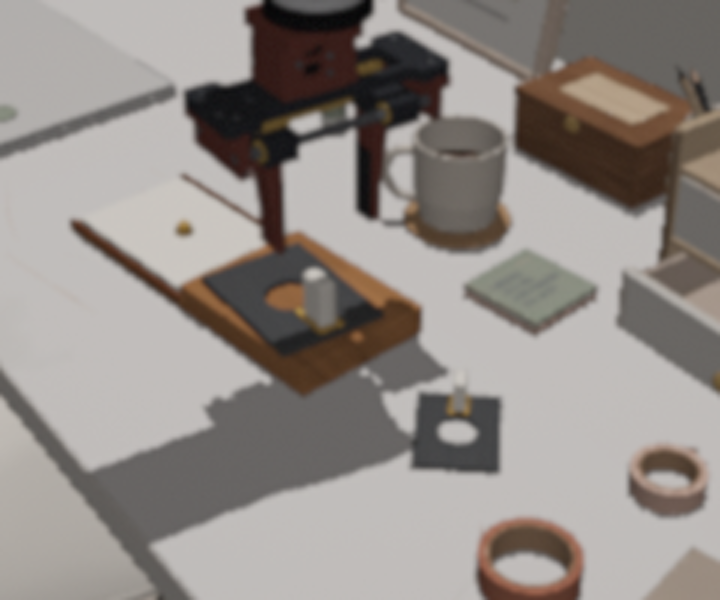

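The fingers straddle the bar (crop bar at (318,300), fingers at (272,240) and (368,210)), and the y offset was only tracking lag. Descending.

jog_arm:
  deltas:
    - {"ax": 0, "ay": 0, "az": 0, "dx": 0, "dy": 0, "dz": 0.025, "hand": 0.07}
    - {"ax": 0, "ay": 0, "az": 0, "dx": 0, "dy": 0, "dz": 0.025, "hand": 0.07}
    - {"ax": 0, "ay": 0, "az": 0, "dx": 0, "dy": 0, "dz": 0.0165, "hand": 0.06}
    - {"ax": 0, "ay": 0, "az": 0, "dx": 0, "dy": 0, "dz": 0.008, "hand": 0.04}
    - {"ax": 0, "ay": 0, "az": 0, "dx": 0, "dy": 0, "dz": 0, "hand": 0.03}
    - {"ax": 0, "ay": 0, "az": 0, "dx": 0, "dy": 0, "dz": 0, "hand": 0.025}
  force: 35

```text
clock: 3.3
eef_pos: [0.5251, -0.0453, 0.047]
eef_rot: [[0.023, 1.0, 0.001], [1.0, -0.023, 0.0], [0.0, 0.001, -1.0]]
wrist_force: [-0.3, -1.0, -0.4]
gripper_width: 0.382
```

Run:
```python
from plan import *
f=eyes.grab_frame("scene"); cv2.imwrite("pics/s3.png",cv2.resize(f["color"][180:280,240:360,::-1],(720,600),interpolation=cv2.INTER_CUBIC))
s=r.observe(); print(s["eef_pos"],s["wrist_force"],s["gripper_width"],s["eef_rot"][:,1])
```

```text
[ 0.5251 -0.0453  0.047 ] [ 0.0133 -0.0984 -0.4772] 0.3383351417408531 [ 0.9997 -0.0227  0.0013]
```

View pics/s3.png

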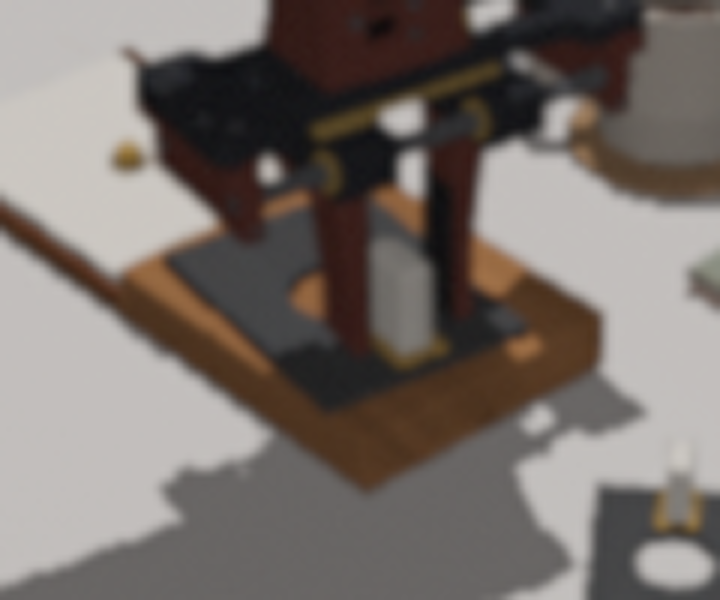

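The bar (crop (400,295)) is centred between the fingers, and the tips are just above the plate. Closing.

jog_arm:
  deltas:
    - {"ax": 0, "ay": 0, "az": 0, "dx": 0, "dy": 0, "dz": 0, "hand": 0.0}
    - {"ax": 0, "ay": 0, "az": 0, "dx": 0, "dy": 0, "dz": 0, "hand": 0.0}
    - {"ax": 0, "ay": 0, "az": 0, "dx": 0, "dy": 0, "dz": 0, "hand": 0.0}
    - {"ax": 0, "ay": 0, "az": 0, "dx": 0, "dy": 0, "dz": 0, "hand": 0.0}
  force: 35

```text
clock: 3.85
eef_pos: [0.525, -0.0454, 0.0468]
eef_rot: [[0.023, 1.0, 0.001], [1.0, -0.023, 0.0], [0.0, 0.001, -1.0]]
wrist_force: [-1.3, 1.1, 5.5]
gripper_width: 0.159
```

Run:
```python
from plan import *
f=eyes.grab_frame("scene"); np.save("s4.npy",f,allow_pickle=True)
cv2.imwrite("pics/s4.png",cv2.resize(f["color"][180:280,240:360,::-1],(720,600),interpolation=cv2.INTER_CUBIC))
s=r.observe(); print(s["eef_pos"],s["wrist_force"],s["gripper_width"]*.0878,s["eef_rot"][:,1])
ps=np.array(s["eef_pos"])
a=np.radians(6.5); pin=np.array([.5178,.147])
tg=pin-.04*np.array([-np.sin(a),np.cos(a)]); print("target",tg)
rows(s["eef_pos"],s["eef_rot"],[((*tg,ps[2]-.0005),6.5,9)])
```

```text
[ 0.525  -0.0453  0.0468] [-1.404   0.4009  5.5663] 0.013742652187095491 [ 0.9997 -0.0227  0.0008]
target [0.5223 0.1073]
{"ax":0.0001,"ay":0,"az":-0.0151,"dx":0.0169,"dy":-0.0007,"dz":0.0001}
{"ax":0.0001,"ay":0,"az":-0.0151,"dx":0.017,"dy":-0.0004,"dz":0.0001}
{"ax":0.0001,"ay":0,"az":-0.0151,"dx":0.017,"dy":-0.0002,"dz":0.0001}
{"ax":0.0001,"ay":0,"az":-0.0151,"dx":0.017,"dy":0.0001,"dz":0.0001}
{"ax":0.0001,"ay":0,"az":-0.0151,"dx":0.017,"dy":0.0003,"dz":0.0001}
{"ax":0.0001,"ay":0,"az":-0.0151,"dx":0.0169,"dy":0.0006,"dz":0.0001}
{"ax":0.0001,"ay":0,"az":-0.0151,"dx":0.0169,"dy":0.0009,"dz":0.0001}
{"ax":0.0001,"ay":0,"az":-0.0151,"dx":0.0169,"dy":0.0011,"dz":0.0001}
{"ax":0.0001,"ay":0,"az":-0.0151,"dx":0.0169,"dy":0.0014,"dz":0.0001}
end [0.5223 0.1073 0.0459] [ 0.9936  0.113  -0.0001]
```

View pics/s4.png

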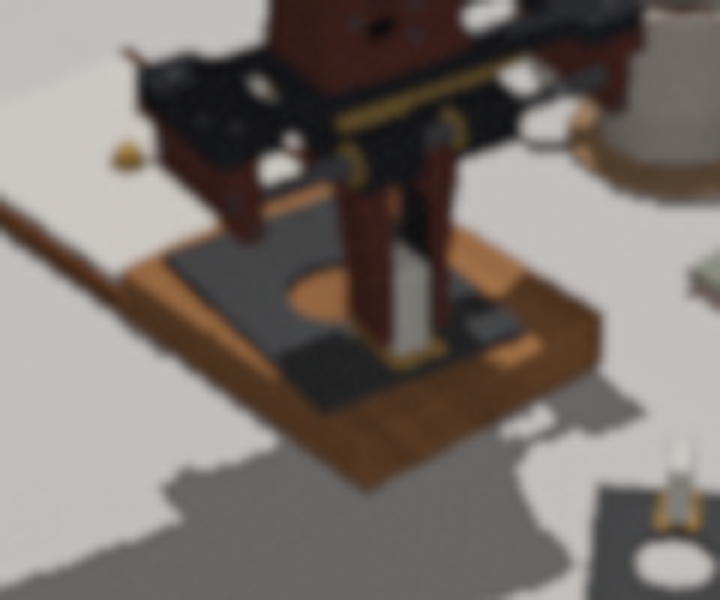

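The bar is held (opening 13.7 mm) with about 5.5 N of light down-pressure, so the plate stays on the deck. Sliding the first part and turning into line with the holder.

jog_arm:
  deltas:
    - {"ax": 0, "ay": 0, "az": -0.015, "dx": 0.01, "dy": -0.0005, "dz": 0, "hand": 0.0}
    - {"ax": 0, "ay": 0, "az": -0.018, "dx": 0.017, "dy": -0.0006, "dz": 0, "hand": 0.0}
    - {"ax": 0, "ay": 0, "az": -0.018, "dx": 0.017, "dy": -0.0003, "dz": 0, "hand": 0.0}
    - {"ax": 0, "ay": 0, "az": -0.018, "dx": 0.017, "dy": 0, "dz": 0, "hand": 0.0}
    - {"ax": 0, "ay": 0, "az": -0.018, "dx": 0.017, "dy": 0.0004, "dz": 0, "hand": 0.0}
    - {"ax": 0, "ay": 0, "az": -0.018, "dx": 0.015, "dy": 0.0006, "dz": 0, "hand": 0.0}
    - {"ax": 0, "ay": 0, "az": 0, "dx": 0, "dy": 0, "dz": 0, "hand": 0.0}
  force: 40

```text
clock: 4.78
eef_pos: [0.5226, 0.0502, 0.0468]
eef_rot: [[-0.086, 0.996, 0.001], [0.996, 0.086, 0.001], [0.001, 0.001, -1.0]]
wrist_force: [-0.3, 3.3, 7.4]
gripper_width: 0.156
```

Run:
```python
from plan import *
f=eyes.grab_frame("scene"); 
cv2.imwrite("pics/s5.png",cv2.resize(f["color"][170:280,220:352,::-1],(720,600),interpolation=cv2.INTER_CUBIC))
s=r.observe(); print(s["clock"],s["eef_pos"],s["wrist_force"],s["gripper_width"]*.0878,s["eef_rot"])
rows(s["eef_pos"],s["eef_rot"],[((.5223,.1073,.0462),6.5,5)])
```

```text
4.825 [0.5226 0.0502 0.0468] [-0.2702  2.5305  7.3877] 0.013799819628012066 [[-0.0853  0.9964  0.001 ]
 [ 0.9964  0.0853  0.0016]
 [ 0.0015  0.0011 -1.    ]]
{"ax":0.0002,"ay":-0.0003,"az":-0.0056,"dx":0.0114,"dy":0.0009,"dz":0.0001}
{"ax":0.0002,"ay":-0.0003,"az":-0.0056,"dx":0.0114,"dy":0.001,"dz":0.0001}
{"ax":0.0002,"ay":-0.0003,"az":-0.0056,"dx":0.0114,"dy":0.001,"dz":0.0001}
{"ax":0.0002,"ay":-0.0003,"az":-0.0056,"dx":0.0114,"dy":0.0011,"dz":0.0001}
{"ax":0.0002,"ay":-0.0003,"az":-0.0056,"dx":0.0114,"dy":0.0012,"dz":0.0001}
end [0.5223 0.1074 0.0463] [0.9936 0.1131 0.0001]
```

View pics/s5.png

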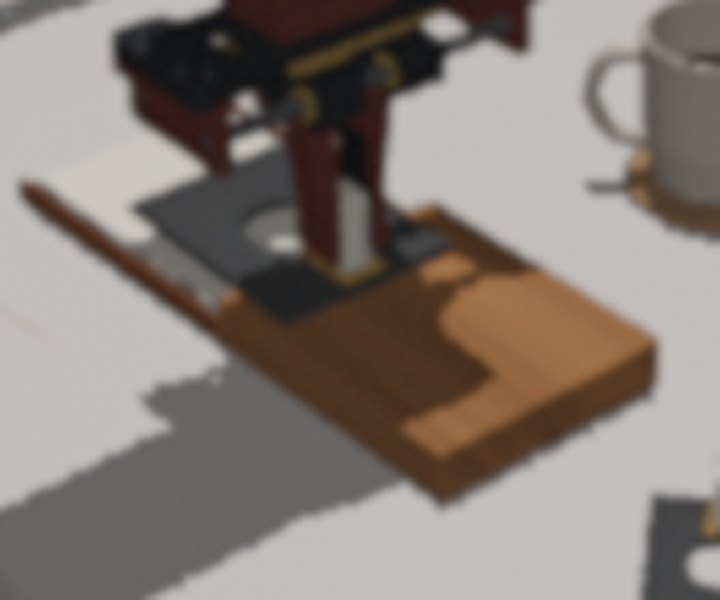

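The plate is level and in line with the holder, its rear is still on the deck, and the hole is short of the pin. Sliding the rest.

jog_arm:
  deltas:
    - {"ax": 0, "ay": 0, "az": -0.007, "dx": 0.009, "dy": 0.0009, "dz": 0, "hand": 0.0}
    - {"ax": 0, "ay": 0, "az": -0.007, "dx": 0.011, "dy": 0.001, "dz": 0, "hand": 0.0}
    - {"ax": 0, "ay": 0, "az": -0.007, "dx": 0.012, "dy": 0.001, "dz": 0, "hand": 0.0}
    - {"ax": 0, "ay": 0, "az": -0.007, "dx": 0.012, "dy": 0.0012, "dz": 0, "hand": 0.0}
    - {"ax": 0, "ay": 0, "az": 0, "dx": 0.012, "dy": 0.0012, "dz": 0, "hand": 0.0}
    - {"ax": 0, "ay": 0, "az": 0, "dx": 0, "dy": 0, "dz": 0, "hand": 0.0}
    - {"ax": 0, "ay": 0, "az": 0, "dx": 0, "dy": 0, "dz": 0, "hand": 0.0}
  force: 40

```text
clock: 5.7
eef_pos: [0.5214, 0.1039, 0.046]
eef_rot: [[-0.111, 0.994, -0.001], [0.994, 0.111, -0.0], [-0.0, -0.001, -1.0]]
wrist_force: [1.1, -0.9, -2.3]
gripper_width: 0.156
```

Run:
```python
from m import *
from plan import *
for n in("scene","top"):
    f=eyes.grab_frame(n); np.save(f"{n}6.npy",f,allow_pickle=True)
    c=f["color"][150:280,200:356] if n=="scene" else f["color"][180:300,215:375]
    c=np.clip(c*(1.0 if n=="scene" else 1.6),0,255).astype(np.uint8)
    cv2.imwrite(f"pics/{n}6.png",cv2.resize(c[:,:,::-1],None,fx=4.6,fy=4.6,interpolation=cv2.INTER_CUBIC))
s=r.observe(); print(s["clock"],s["eef_pos"],s["wrist_force"],s["gripper_width"]*.0878,s["eef_rot"])
```

```text
5.8 [0.5216 0.1034 0.0461] [ 0.1792  0.6671 -2.0209] 0.01396839876432273 [[-0.1096  0.994  -0.0005]
 [ 0.994   0.1096 -0.0003]
 [-0.0003 -0.0006 -1.    ]]
```

View pics/scene6.png

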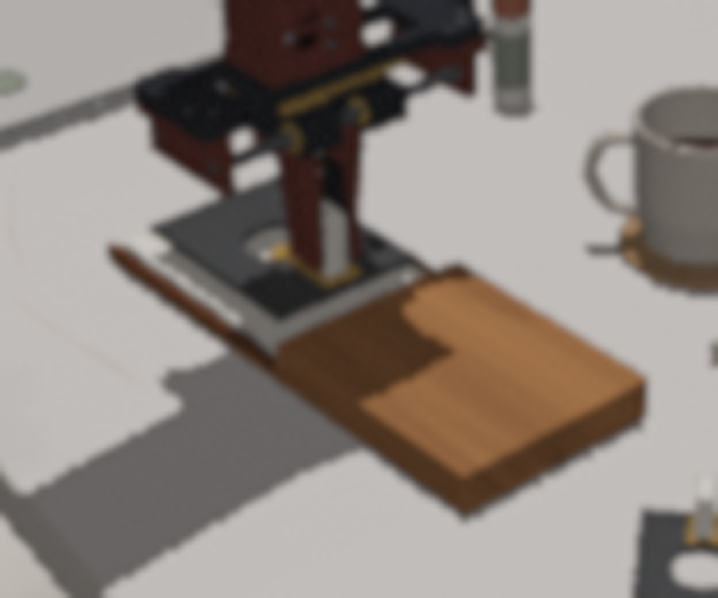

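View pics/top6.png

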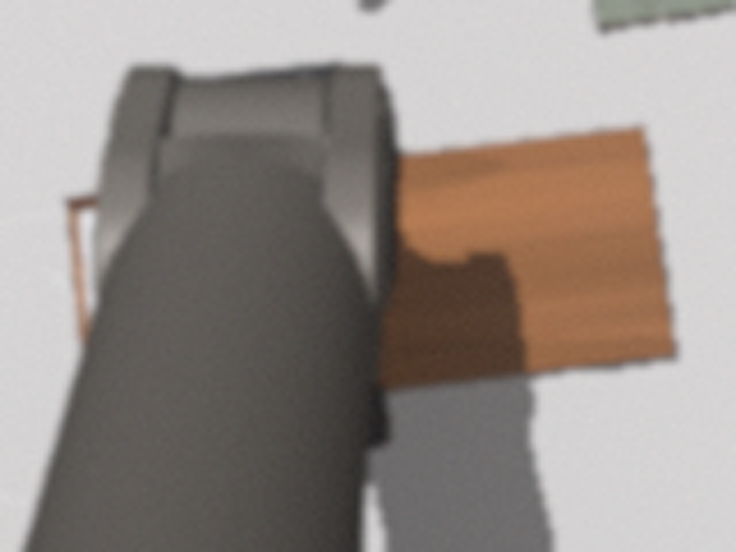

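The plate is clear of the step and held level (wrist −2 N, its weight). The TCP is about 4 mm short of my target, so I'll measure hole against pin in the scene view.

Run:
```python
from m import *
f=np.load("scene6.npy",allow_pickle=True).item()
im=plane(f,.030,.44,.60,.02,.22); cv2.imwrite("pics/o6.png",cv2.resize(im[:,:,::-1],None,fx=1.9,fy=1.9))
# overlay predicted: hole circle & plate rect for TCP (.5216,.1034), yaw 6.4, and pin
c=f["color"].copy(); big=cv2.resize(c,None,fx=5,fy=5,interpolation=cv2.INTER_CUBIC)
def dr(p,col): 
    u=(proj(f,p)+.5)*5-.5; cv2.circle(big,tuple(int(v) for v in u),1,col,-1)
a=np.radians(6.35); Y=np.array([-np.sin(a),np.cos(a),0]);X=np.array([np.cos(a),np.sin(a),0]); g=np.array([.5216,.1034,0]); h=g+.04*Y
for t in np.linspace(0,2*np.pi,60):
    dr(h+.02*(np.cos(t)*X+np.sin(t)*Y)+[0,0,.031],(255,0,0))
    dr(np.array([.5178,.147,.022])+.006*(np.cos(t)*X+np.sin(t)*Y),(0,255,0))
for s in np.linspace(-1,1,60):
    for k in(-1,1):
        dr(h+.045*s*X+.06*k*Y+[0,0,.031],(255,0,255)); dr(h+.045*k*X+.06*s*Y+[0,0,.031],(255,0,255))
cv2.imwrite("pics/ov6.png",big[175*5:260*5,215*5:320*5,::-1])
```

```text
(no output)
```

View pics/ov6.png

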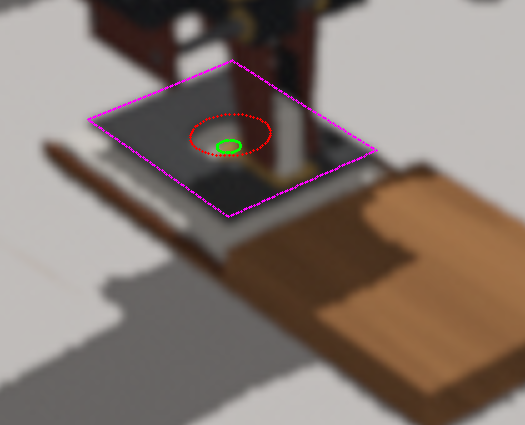

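View pics/o6.png

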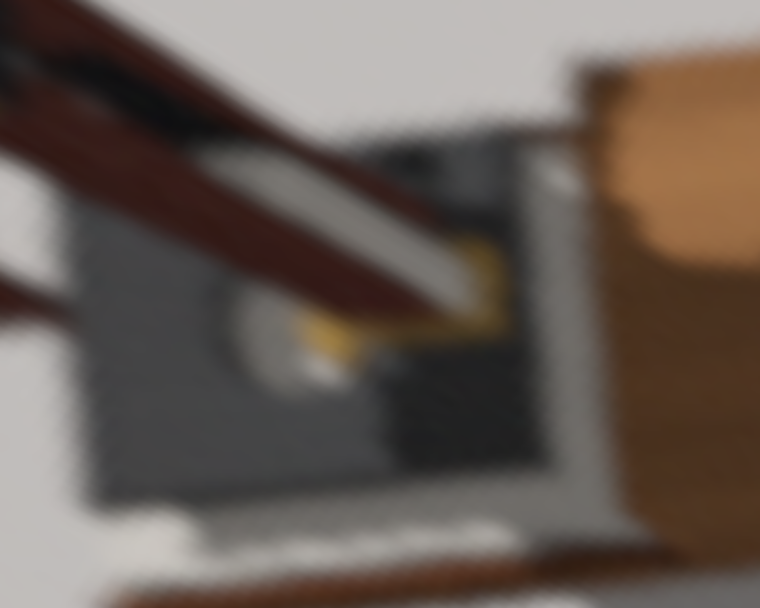

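Run:
```python
from m import *
f=np.load("scene6.npy",allow_pickle=True).item()
big=cv2.resize(f["color"],None,fx=8,fy=8,interpolation=cv2.INTER_CUBIC)
a=np.radians(6.35); Y=np.array([-np.sin(a),np.cos(a),0]);X=np.array([np.cos(a),np.sin(a),0]); g=np.array([.5216,.1034,0]); h=g+.04*Y
def dr(p,col): 
    u=(proj(f,p)+.5)*8-.5; cv2.circle(big,tuple(int(v) for v in u),3,col,-1)
for k,l in((1,1),(1,-1),(-1,1),(-1,-1)): dr(h+.045*k*X+.06*l*Y+[0,0,.031],(255,0,255))
dr([.5178,.147,.022],(0,255,0))
cv2.imwrite("pics/cl6.png",big[182*8:226*8,227*8:295*8,::-1])
# depth plate fit
K=np.array(f["mtx"]);uu,vv=np.meshgrid(np.arange(640),np.arange(400))
d=np.stack([(uu-K[0,2])/K[0,0],(vv-K[1,2])/K[1,1],np.ones_like(uu)],-1)*f["z_map"][...,None]
P=d@np.array(f["orientation"]).T+np.array(f["origin"])
rel=P-h; ly=rel@Y; lx=rel@X; hsv=cv2.cvtColor(f["color"],cv2.COLOR_RGB2HSV)
m=(abs(lx)<.05)&(abs(ly)<.065)&(P[...,2]>.015)&(P[...,2]<.045)&(hsv[...,2]<85)&(hsv[...,1]<60)
A=np.c_[lx[m],ly[m],np.ones(m.sum())]; z=P[...,2][m]
from scipy.optimize import least_squares
s=least_squares(lambda q:A@q-z,[0,0,.03],loss="soft_l1",f_scale=.003).x; print("slopes x,y (deg), z at hole",np.degrees(s[:2]),s[2],m.sum())
```

```text
slopes x,y (deg), z at hole [-0.2541  0.1735] 0.03016957528317216 572
```

View pics/cl6.png

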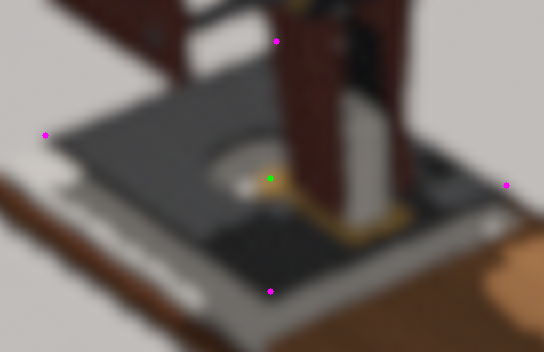

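The plate is level (0.2°) and its corners match the prediction within about 1–2 mm. The pin, crop (270,180), shows inside the hole. Moving 4.5 mm on, lowering a little so the pin tip is captured, then checking before release.

jog_arm:
  deltas:
    - {"ax": 0, "ay": 0, "az": -0.002, "dx": 0.0025, "dy": 0.0005, "dz": 0, "hand": 0.0}
    - {"ax": 0, "ay": 0, "az": 0, "dx": 0.002, "dy": 0.0005, "dz": 0, "hand": 0.0}
    - {"ax": 0, "ay": 0, "az": 0, "dx": 0, "dy": 0, "dz": 0, "hand": 0.0}
    - {"ax": 0, "ay": 0, "az": 0, "dx": 0, "dy": 0, "dz": 0.003, "hand": 0.0}
    - {"ax": 0, "ay": 0, "az": 0, "dx": 0, "dy": 0, "dz": 0.003, "hand": 0.0}
    - {"ax": 0, "ay": 0, "az": 0, "dx": 0, "dy": 0, "dz": 0, "hand": 0.0}
    - {"ax": 0, "ay": 0, "az": 0, "dx": 0, "dy": 0, "dz": 0, "hand": 0.0}
  force: 40

```text
clock: 6.68
eef_pos: [0.5224, 0.1084, 0.0403]
eef_rot: [[-0.112, 0.994, -0.0], [0.994, 0.112, -0.0], [-0.0, -0.0, -1.0]]
wrist_force: [-0.9, -0.7, -2.4]
gripper_width: 0.155
```

Run:
```python
from m import *
f=eyes.grab_frame("scene")
s=r.observe(); print(s["clock"],s["eef_pos"],s["wrist_force"],s["gripper_width"]*.0878,s["eef_rot"][:,1])
big=cv2.resize(f["color"],None,fx=8,fy=8,interpolation=cv2.INTER_CUBIC)
cv2.imwrite("pics/cl7.png",big[182*8:230*8,227*8:300*8,::-1])
```

```text
6.725 [0.5224 0.1084 0.0404] [-0.0289  0.2692 -1.8688] 0.013486065545259777 [ 0.9937  0.1121 -0.    ]
```

View pics/cl7.png

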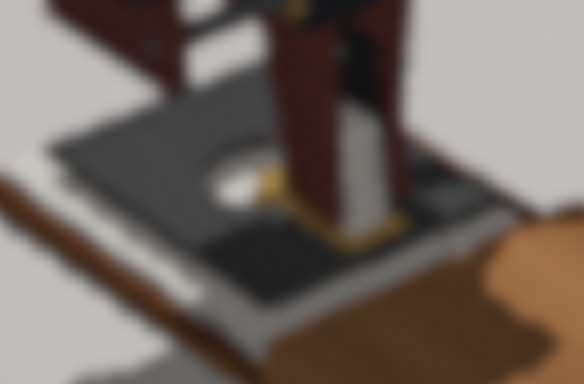

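The pin shows within the hole at crop (270,185) with no contact force (wrist −1.9 N, just the plate's weight). Heading is 6.4° against the holder's 6.5°. Releasing.

jog_arm:
  deltas:
    - {"ax": 0, "ay": 0, "az": 0, "dx": 0, "dy": 0, "dz": 0, "hand": 0.05}
    - {"ax": 0, "ay": 0, "az": 0, "dx": 0, "dy": 0, "dz": 0, "hand": 0.05}
    - {"ax": 0, "ay": 0, "az": 0, "dx": 0, "dy": 0, "dz": 0, "hand": 0.05}
    - {"ax": 0, "ay": 0, "az": 0, "dx": 0, "dy": 0, "dz": 0, "hand": 0.05}

```text
clock: 7.22
eef_pos: [0.5225, 0.1085, 0.0404]
eef_rot: [[-0.112, 0.994, 0.0], [0.994, 0.112, 0.0], [0.0, 0.0, -1.0]]
wrist_force: [-0.6, -0.6, 0.0]
gripper_width: 0.555
```

Run:
```python
from m import *
f=eyes.grab_frame("scene")
s=r.observe(); print(s["clock"],s["eef_pos"],s["wrist_force"],s["gripper_width"]*.0878)
big=cv2.resize(f["color"],None,fx=8,fy=8,interpolation=cv2.INTER_CUBIC)
cv2.imwrite("pics/cl8.png",big[182*8:230*8,227*8:300*8,::-1])
```

```text
7.275 [0.5225 0.1085 0.0404] [ 0.025   0.537  -0.2964] 0.04944054278721395
```

View pics/cl8.png

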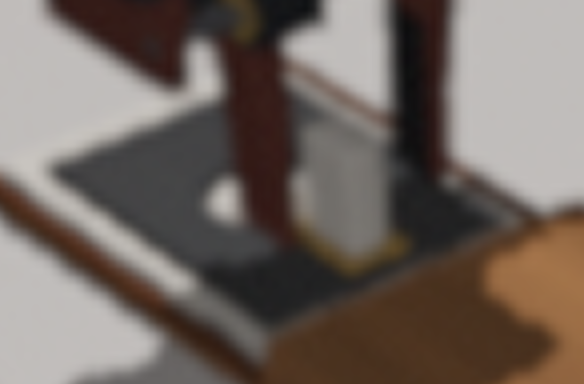

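It dropped onto the paper. Retracting straight up, then moving aside so that both cameras can see it.

jog_arm:
  deltas:
    - {"ax": 0, "ay": 0, "az": 0, "dx": 0, "dy": 0, "dz": -0.02, "hand": 0.05}
    - {"ax": 0, "ay": 0, "az": 0, "dx": 0, "dy": 0, "dz": -0.03, "hand": 0.05}
    - {"ax": 0, "ay": 0, "az": 0, "dx": 0, "dy": 0, "dz": -0.045, "hand": 0.05}
    - {"ax": 0, "ay": 0, "az": 0, "dx": 0, "dy": 0, "dz": -0.05, "hand": 0.05}
    - {"ax": 0, "ay": 0, "az": 0, "dx": 0, "dy": 0, "dz": -0.04, "hand": 0.05}
    - {"ax": 0, "ay": 0, "az": 0, "dx": -0.05, "dy": 0, "dz": 0, "hand": 0.05}
    - {"ax": 0, "ay": 0, "az": 0, "dx": -0.05, "dy": 0, "dz": 0, "hand": 0.05}
    - {"ax": 0, "ay": 0, "az": 0, "dx": -0.05, "dy": 0, "dz": 0, "hand": 0.05}
    - {"ax": 0, "ay": 0, "az": 0, "dx": -0.05, "dy": 0, "dz": 0, "hand": 0.05}
    - {"ax": 0, "ay": 0, "az": 0, "dx": -0.05, "dy": 0, "dz": 0, "hand": 0.05}

```text
clock: 8.52
eef_pos: [0.5504, -0.1414, 0.2254]
eef_rot: [[-0.112, 0.994, 0.0], [0.994, 0.112, 0.0], [0.0, 0.0, -1.0]]
wrist_force: [1.0, -0.2, -0.1]
gripper_width: 0.567
```

Run:
```python
from m import *
s=r.observe(); print(s["clock"],s["eef_pos"],s["wrist_force"],s["qpos"])
res=.0005
for n in("top","scene"):
    f=eyes.grab_frame(n); np.save(f"{n}9.npy",f,allow_pickle=True)
    im=plane(f,.017,.42,.64,-.10,.26); cv2.imwrite(f"pics/o9_{n}.png",np.clip(im*(1.6 if n=="top" else 1.),0,255).astype(np.uint8)[:,:,::-1])
    hsv=cv2.cvtColor(im,cv2.COLOR_RGB2HSV)
    mk=((hsv[...,2]<75)&(hsv[...,1]<70)).astype(np.uint8); mk=cv2.morphologyEx(mk,cv2.MORPH_OPEN,np.ones((5,5)))
    cs,_=cv2.findContours(mk,cv2.RETR_EXTERNAL,cv2.CHAIN_APPROX_NONE); c=max(cs,key=cv2.contourArea)
    (a,b),sz,an=cv2.minAreaRect(c); print(n,"plate %.4f %.4f"%(.64-b*res,.26-a*res),np.array(sz)*.5,an)
    for d in eyes.look_for(f,"glue_center")[:2]: print("glue",d["p"],d["location"])
```

```text
8.525 [ 0.5504 -0.1414  0.2254] [ 0.9712 -0.171  -0.1361] [-19.4909  19.8309  35.0293 106.1621 -13.285   58.0809  27.4784]
top plate 0.5170 0.1485 [ 86.0613 115.7359] 83.70933532714844
glue 0.56 [223.5, 151.2]
scene plate 0.5158 0.1434 [ 83.7955 115.8571] 84.2007827758789
glue 0.52 [309.5, 160.7]
glue 0.52 [257.2, 203.0]
```

View pics/o9_top.png

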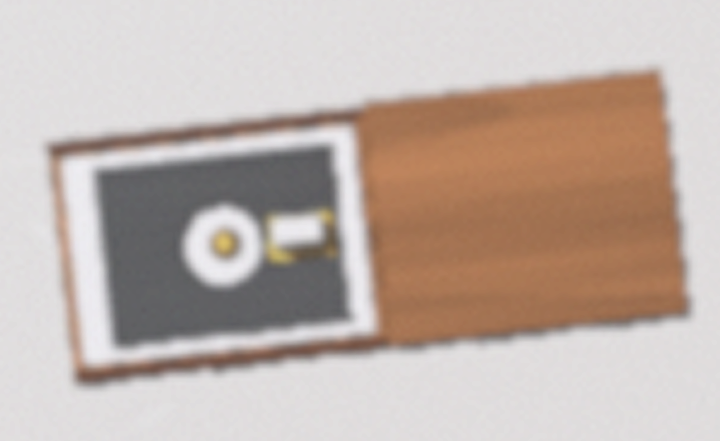

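View pics/o9_scene.png

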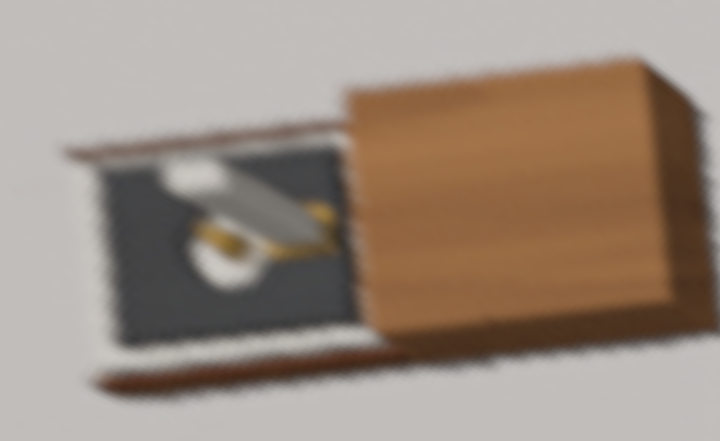

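The rectified top view shows the pin inside the hole at (224,244) and the plate parallel to the sheets (83.7° against 83.6°). A last check on flatness and the glue stick, then hand in.

Run:
```python
from m import *
f=np.load("top9.npy",allow_pickle=True).item(); K=np.array(f["mtx"]);uu,vv=np.meshgrid(np.arange(640),np.arange(400))
d=np.stack([(uu-K[0,2])/K[0,0],(vv-K[1,2])/K[1,1],np.ones_like(uu)],-1)*f["z_map"][...,None]
P=d@np.array(f["orientation"]).T+np.array(f["origin"])
a=np.radians(6.4);Y=np.array([-np.sin(a),np.cos(a),0]);X=np.array([np.cos(a),np.sin(a),0]);h=np.array([.517,.148,0])
lx=(P-h)@X;ly=(P-h)@Y
m=(abs(lx)<.042)&(abs(ly)<.057)&(np.hypot(lx,ly)>.023)&~((abs(lx)<.016)&(ly<-.015))&(P[...,2]>0)&(P[...,2]<.04)
from scipy.optimize import least_squares
A=np.c_[lx[m],ly[m],np.ones(m.sum())];z=P[...,2][m]
s=least_squares(lambda q:A@q-z,[0,0,.02],loss="soft_l1",f_scale=.003).x; print("slopes",np.degrees(s[:2]),"z",s[2])
for n,sl in(("top",np.s_[135:165,205:240]),("scene",np.s_[135:180,295:325])):
    g0=np.load(f"{n}0.npy",allow_pickle=True).item()["color"][sl].astype(int);g9=np.load(f"{n}9.npy",allow_pickle=True).item()["color"][sl].astype(int)
    print(n,"glue diff mean/max",abs(g0-g9).mean(),abs(g0-g9).max())
order.hand_in()
```

```text
slopes [ 0.073  -0.1083] z 0.01629145561427082
top glue diff mean/max 14.64063492063492 19
scene glue diff mean/max 41.02 162
the job is handed in; nothing more can be done
```

Run:
```python
import numpy as np,cv2
o=[np.load(f"{n}.npy",allow_pickle=True).item()["color"][110:230,230:380,::-1] for n in("scene0","scene9")]
cv2.imwrite("pics/fin.png",cv2.resize(np.hstack(o),None,fx=2.6,fy=2.6))
```

```text
(no output)
```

View pics/fin.png

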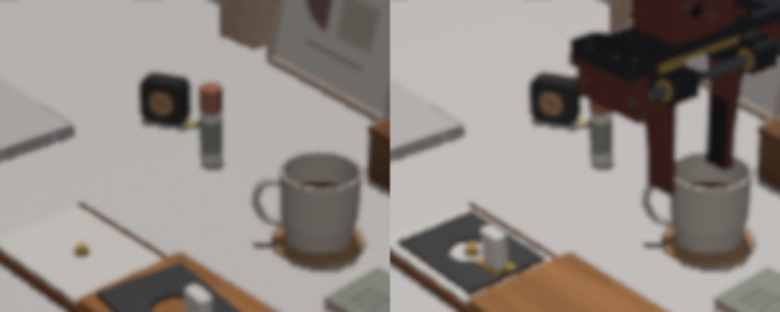

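The press plate now lies flat on the paper with the brass pin through its hole. I handed the job in at about 8.6 s; no verdict is reported. I pinched the larger plate by its white bar and slid it along the deck with a light down-press, turning it about 8° into line. Once the hole was over the pin I lowered it about 6 mm, which put the pin tip inside the hole, and released it so it dropped the rest. The arm then moved clear.

**Last checks**
- **Flatness:** in the top view the plate's tilt is about 0.1°, with its top at 16.3 mm; 17 mm was expected.
- **Alignment:** the plate is within about 0.2° of the sheets.
- **Pin in the hole:** the top view puts the plate's middle within about 2 mm of the pin.
- **Disagreement between views:** the scene view gave the plate's middle about 5 mm nearer the step than the top view. I think this is because the bar hides part of the plate there. I did not resolve it, but both pictures show the pin inside the hole.
- **Glue stick:** it stands where it was. The raw image comparison in the scene view showed a large difference. The picture, which I viewed only after handing in, shows that was the gripper in front of it.

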